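# Fit the vial carousel on the sample changer

### The arm

A 6-joint arm with a two-finger parallel gripper is mounted at the origin on a cart in front of the work surface, level with it; the furniture and walls round the work are solid. World frame = base frame: x ahead of the robot, y to its left, z up, the work surface at z = 0. Lengths are in m, angles in degrees, forces in N, time in s.
With the tool pointing down it reaches from about 0.25 to 0.725 m from the base axis. Payload 9.7 kg.
Tool frame: the origin (TCP) lies at the centre of the arm's flange, where the gripper is bolted on; the fingertips stand 173 mm ahead of it and the grasp point (between the pads) lies bot.grip_depth ahead of it (bot.grip_depth is the distance from the TCP to the grasp point, in m); z points along the fingers, y is the direction in which the jaws open and shut (so a half turn about z gives the same grasp; the last joint's range is limited). The gripper opens to 85 mm and grips with 20 to 120 N. Pads are 22 mm wide; open, the fingers measure 114 mm over their backs; the gripper's body (76 mm by 85 mm) begins 54 mm behind the grasp point. The pads swing forward as they close: fully open they stand 13 mm farther back than shut.
Start: joints at [66.921, 4.979, 10.078, 95.1, 0, 90], TCP at [0.216, 0.506, 0.405] pointing down, gripper open.
Joint ranges: [-179.16, 179.16], [-48.56, 103.87], [-65.8, 70.77], [-126.05, 130.52], [-82.76, 87.17], [-180, 180]. Speed limits (degrees/s): [127.2, 127.2, 147.25, 180, 180, 180].

### API

Orientations are given as [roll, pitch, yaw] about the fixed x, y, z axes, in that order (R = Rz(yaw) Ry(pitch) Rx(roll)).
In Python, from workcell import status, viewer, bot gives the robot as it stands. The module is installed in compiled form; this text tells all that it offers.
- The arm moves only by the tool move_arm, never from a script. Its argument "commands" is a list of rows, each an object with "claw": the gripper's target within -1 to 1 (fully open at 1, half-way at 0, shut at -1); "travel": the shift along the tool's x, y, z in cm, a list of three; "turn": the turn about the tool's z in degrees. A call has 1 to 5 rows; each row shifts and turns the commanded pose from where the row before left it, along the tool's axes as they then stand; what a row does not reach is not made up. A row lasts 1/12 s, in which the tool goes at most 41.7 mm and 7.16 degrees, less where a joint would pass 70% of its speed; a pose out of reach is approached as far as the arm can. A call is refused whole if a number of a shift passes 4.17 or a number of a turn 7.16, either way. A call with a gripper value outside its range is refused whole. The fingers move at their own pace and stop on an object; "squeeze" is the grip in N (left out, the last holds). Time passes only in rows, so rows that do not move let the fingers close. It gives the time, the measured TCP pose, the force and the opening at its end, in the units of the state.
- status.get_obs(): the state, without advancing time (a new reading comes with each control period).
- viewer.camera(name): name is "scene" or "side" or "wrist"; returns the picture (400x640x3 uint8, blue, green, red); there is no depth.
- viewer.camera_params(name): a dict with "camera_matrix" (3x3 intrinsics, pixels), "D" ([k1, k2, p1, p2, k3] as OpenCV has them; the pictures are not rectified), "xyz" and "rotation" of the camera in the world. Camera axes: x right, y up, looking along -z (the intrinsics and any distortion apply to the point x, -y, -z); pixel columns grow to the right and rows downward; lengths in m; the calibration is good to about 2 mm. A picture is of the moment at which its call begins: read the wrist's pose just before it. camera_params takes no time and is no camera call; for the wrist camera it gives the pose at the moment of the call.
- bot.job_done(): hands the job in, once; it reports no verdict.
The state is a dict: "time": time; "q": joint angles; "qd": joint speeds; "joint_efforts": joint torques, N m; "ee_pos": TCP position; "tcp_rot": TCP orientation; "wrist_force": force on the tool from outside, world axes, zero at the start; "torque": the same for the moment, N m; "opening": finger opening in m.
Only numpy, scipy, OpenCV 4.12 (cv2) and the standard library are available. Lean on these libraries where they do the work, as an engineer would, in place of code of your own. Each camera call takes 0.05 s, during which the arm holds its last target.

### The job

Lift the white vial carousel by its black knob and fit it on the sample changer's spindle: turn it under light pressure, without forcing it, until the notch under it finds the drive pin and it drops fully home. Then turn carousel and drive together until the red mark on its rim stands at the orange pointer, and let go. Leave the other things on the bench where they are.

Things in the scene. Friction and masses are not known exactly. Their poses are not given: they have to be found in the camera images.
- carousel: White round vial carousel with blue-capped vials held fast in it, 124 mm across, 79 mm high, about 0.4 kg, loose on the bench. Origin: centre of its underside; z up, -x points to its red mark. Foot 0 to 12 mm up, 90 mm across; body 12 to 38 mm up; vial caps up to 48 mm, 41 to 53 mm from the axis. Central bore from below, 16 mm wide, 38 mm deep.
- notch (a point): The carousel's one notch, in its underside straight below the red mark: centre 23 mm from the axis towards its -x, 14 mm long radially, 13 mm wide, 12 mm deep. The drive pin must enter it.
- knob (a point): Centre of the carousel's black round knob, on its axis 66 mm above the underside; 33 mm across, from 50 to 79 mm above the underside. Being round it can be gripped at any yaw.
- mark (a point): The red mark on the carousel's rim, 62 mm from its axis towards its -x, 23.5 mm above its underside.
- changer: White sample changer with a sloping grey console, fixed, 255 x 235 mm, housing top 50 mm high. Origin: on the bench under the spindle axis; z up, -x is its front (console, pointer). At its +y side, 100 mm and more from the axis, a needle column and arm 150 mm high: keep clear. With the carousel home and its mark at the pointer, both have the same yaw.
- hub (a point): Centre of the top of the turning aluminium hub plate (72 mm across), 56 mm above the bench; the carousel's underside rests here when fully home. Hub, spindle and pin turn as one by hand, with about 0.16 N m of drag, and stay where left.
- spindle (a point): Tip of the steel spindle, on the drive axis, 34 mm above the hub plate. 13.6 mm across; the top 8 mm taper to a 4 mm nose that centres the bore.
- pointer (a point): Orange pointer on a black block, 72 mm in front (-x) of the drive axis, 62 mm above the bench. The brass drive pin on the hub (8 mm across, 8 mm high, 23 mm from the axis) starts 0.4 to 1.25 rad clockwise, seen from above, of this pointer (towards +y); its angle is not measured. Pressed with more than about 6 N it is dragged along by the carousel; over 25 N harms the drive.
- dye_bottle: Bystander: small clear bottle with a black cap, 45 x 37 x 94 mm, loose; origin under its centre.
- beaker: Bystander: small clear glass beaker with white print, 51 x 45 x 70 mm, loose; origin under its centre.
- timer: Bystander: white timer with three keys, 70 x 66 x 19 mm, loose; origin under its centre.

How it is judged:
By the outcome, as a careful person would: the job done as asked, in the order asked, and still so for the second after the job is handed in, with the robot touching nothing.
It also fails if it takes over 58 s, if anything falls off the work surface, if the arm or the gripper's body presses on something with over 40 N, if the wrist force passes 120 N, or if a joint passes its speed limit or range.

## Working session

There is one attempt and no reset: what is moved stays moved. The work goes in short steps, Python scripts to look and compute and a tool call to move; the robot and the scene stay as the last step left them, time stands still between calls to the robot, and variables do not carry over. Pictures are saved under pics/ and viewed, and the job is handed in when it is done.

Besides the shell and the picture viewer there is one more tool, called after "Call:" by a JSON object that holds its "fn" and its "kwargs". move_arm: Moves the arm, as the interface text tells. Its arguments: {"type":"object","properties":{"commands":{"type":"array"},"squeeze":{"type":"number"}},"required":["commands"]}

```bash
mkdir -p pics
python3 - <<'E'
from workcell import status, viewer, bot
import cv2
s=status.get_obs(); print(s, bot.grip_depth)
for n in ("scene","side","wrist"):
    p=viewer.camera_params(n); print(n,p)
    cv2.imwrite(f"pics/{n}0.png",viewer.camera(n))
E
```

```text
{'time': 0.0, 'q': array([ 6.69211377e+01,  5.01194935e+00,  1.00353279e+01,  9.51010663e+01,
       -1.14237620e-03,  9.00007355e+01]), 'qd': array([-0.04053637, -0.03667018, -0.0234556 , -0.013922  ,  0.04464946,
       -0.05721539]), 'joint_efforts': array([ 1.16978757e-03, -5.20389068e+01,  4.64803112e+01,  1.61346188e-02,
        1.41368123e-04, -2.94294082e-07]), 'ee_pos': array([0.2156011 , 0.50598122, 0.4039826 ]), 'tcp_rot': array([-1.79922312e+02,  1.14337242e-03,  1.56920404e+02]), 'wrist_force': array([ 0.61146953,  0.20846034, -0.47250281]), 'torque': array([-0.05207446,  0.00658149,  0.03066288]), 'opening': 0.08542632351595722} 0.1547
scene {'camera_matrix': array([[408.25755183,   0.        , 320.52217296],
       [  0.        , 408.25755183, 195.90742175],
       [  0.        ,   0.        ,   1.        ]]), 'D': array([-0.00210645,  0.        ,  0.        ,  0.        ,  0.        ]), 'xyz': array([ 0.07121247, -0.47965776,  0.73422908]), 'rotation': array([ 45.892444  ,  -0.77372728, -46.63881443])}
side {'camera_matrix': array([[510.30120226,   0.        , 325.01115047],
       [  0.        , 510.30120226, 190.31632072],
       [  0.        ,   0.        ,   1.        ]]), 'D': array([-0.14471553,  0.        ,  0.        ,  0.        ,  0.        ]), 'xyz': array([0.64287585, 0.70579396, 1.06422902]), 'rotation': array([ 36.95036684,  -0.44851201, 174.48312673])}
wrist {'camera_matrix': array([[324.27603153,   0.        , 320.82382167],
       [  0.        , 324.27603153, 200.40169642],
       [  0.        ,   0.        ,   1.        ]]), 'D': array([-0.06637295,  0.        ,  0.        ,  0.        ,  0.        ]), 'xyz': array([0.14672824, 0.53418962, 0.3730006 ]), 'rotation': array([-17.25365394,   0.08678065,  66.85535216])}
```

View pics/scene0.png

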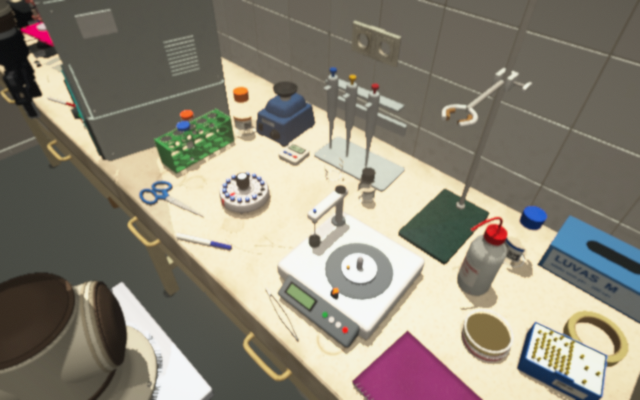

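View pics/side0.png

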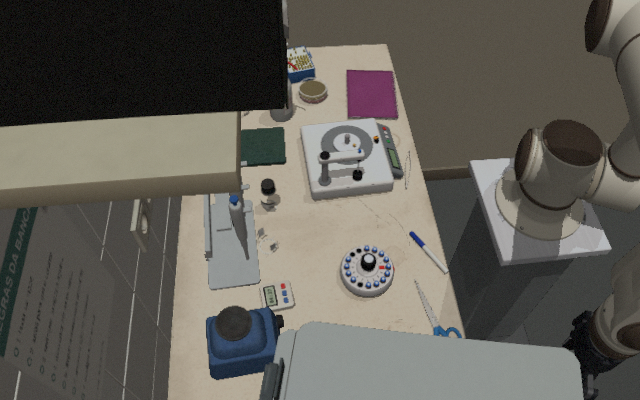

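View pics/wrist0.png

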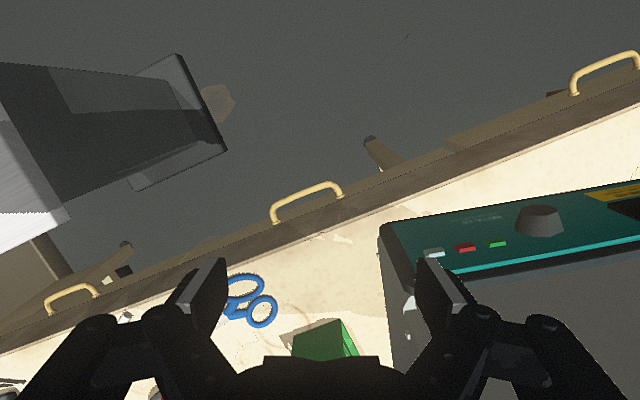

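```bash
cat > h.py <<'E'
import numpy as np, cv2
from scipy.spatial.transform import Rotation as R
from workcell import status, viewer, bot
def cam(n):
    p=viewer.camera_params(n); return p['camera_matrix'],p['D'],p['xyz'],R.from_euler('xyz',p['rotation'],degrees=True).as_matrix()
def ray(c,uv):
    K,D,o,M=c
    a=cv2.undistortPoints(np.array([[uv]],float),K,D)[0,0]
    d=M@np.array([a[0],-a[1],-1]); return o,d/np.linalg.norm(d)
def plane(c,uv,z):
    o,d=ray(c,uv); return o+d*(z-o[2])/d[2]
def tri(c1,u1,c2,u2):
    o1,d1=ray(c1,u1);o2,d2=ray(c2,u2)
    t=np.linalg.lstsq(np.c_[d1,-d2],o2-o1,rcond=None)[0]
    a=o1+d1*t[0];b=o2+d2*t[1]; return (a+b)/2,np.linalg.norm(a-b)
def proj(c,P):
    K,D,o,M=c
    q=(np.atleast_2d(P)-o)@M; q=q*[1,-1,-1]
    return cv2.projectPoints(q.astype(float),np.zeros(3),np.zeros(3),K,D)[0][:,0]
def crop(img,x,y,w,h,s,name):
    cv2.imwrite(name,cv2.resize(img[y:y+h,x:x+w],None,fx=s,fy=s,interpolation=cv2.INTER_CUBIC))
E
python3 - <<'E'
from h import *
a=cv2.imread('pics/scene0.png');b=cv2.imread('pics/side0.png')
crop(a,205,155,80,70,8,'pics/c1.png'); crop(b,325,230,80,75,8,'pics/c2.png')
crop(a,270,170,160,180,3.3,'pics/c3.png'); crop(b,290,105,125,105,6,'pics/c4.png')
E
```

```text
(no output)
```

View pics/c1.png

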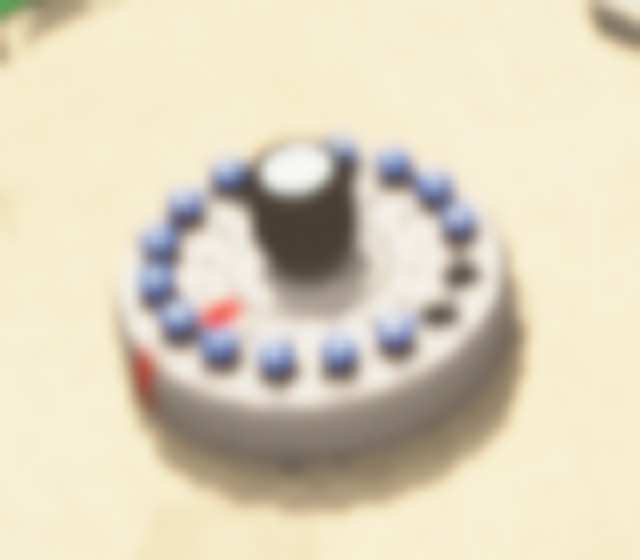

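View pics/c2.png

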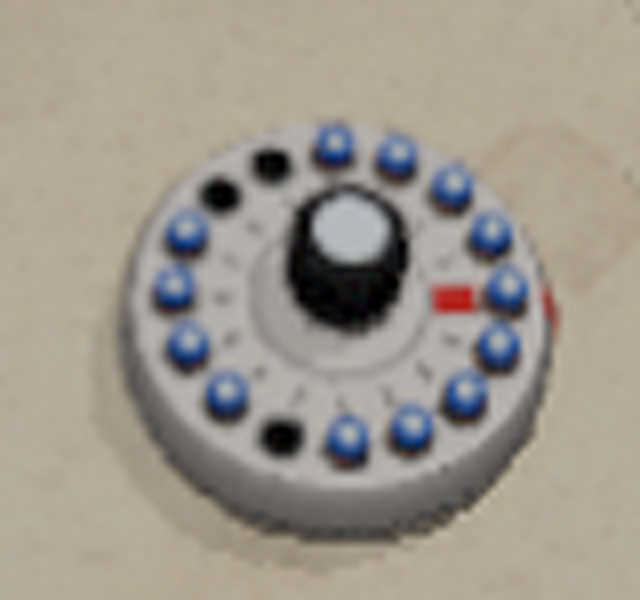

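View pics/c3.png

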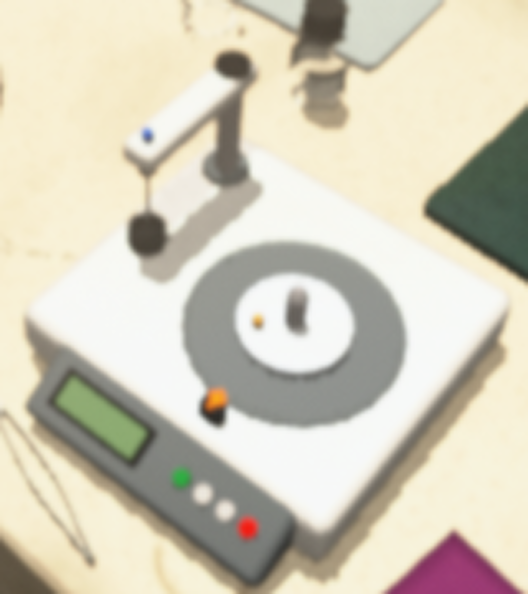

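View pics/c4.png

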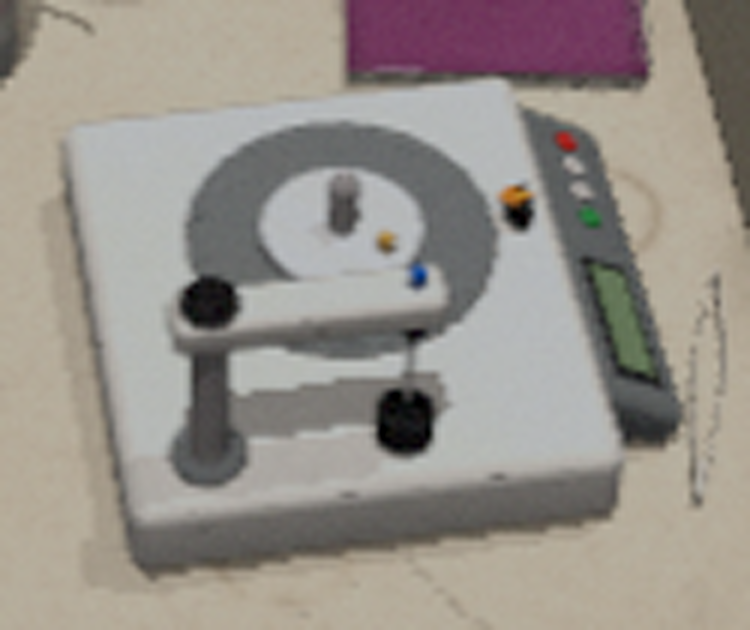

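```bash
cat > m.py <<'E'
from h import *
S=cam('scene');T=cam('side')
f=lambda x,y,s,ox,oy:((x+.5)/s-.5+ox,(y+.5)/s-.5+oy)
pts={'knobtop .079':(f(297,168,8,205,155),f(350,228,8,325,230),.079),
'inset mark':(f(222,312,8,205,155),f(455,299,8,325,230),.038),
'rim mark':(f(145,377,8,205,155),f(551,308,8,325,230),.0235),
'spindle':(f(297,294,3.3,270,170),f(345,180,6,290,105),.090),
'pin':(f(258,320,3.3,270,170),f(386,239,6,290,105),.064),
'pointer':(f(217,399,3.3,270,170),f(517,194,6,290,105),.062)}
for k,(a,b,z) in pts.items():
    p,e=tri(S,a,T,b); print(k,p.round(4),round(e,4),plane(S,a,z).round(4),plane(T,b,z).round(4))
# ellipse fits: hub plate/gray ring/caps
def ell(img,c,x,y,w,h,mask,z):
    m=mask(img[y:y+h,x:x+w]).astype('uint8')*255
    cs=max(cv2.findContours(m,0,cv2.CHAIN_APPROX_NONE)[0],key=cv2.contourArea)
    P=np.array([plane(c,(q[0][0]+x,q[0][1]+y),z)[:2] for q in cs])
    A=np.c_[2*P,np.ones(len(P))];s=np.linalg.lstsq(A,(P**2).sum(1),rcond=None)[0]
    return s[:2].round(4),np.sqrt(s[2]+s[:2]@s[:2]).round(4),m
a=cv2.imread('pics/scene0.png');b=cv2.imread('pics/side0.png')
blue=lambda I:(I[...,0].astype(int)-I[...,2]>50)
for n,I,c,(x,y,w,h) in (('scene',a,S,(205,155,80,70)),('side',b,T,(325,230,80,75))):
    m=blue(I[y:y+h,x:x+w]).astype('uint8')
    k,l,st,ce=cv2.connectedComponentsWithStats(m)
    P=np.array([plane(c,ce[i]+[x,y],.046)[:2] for i in range(1,k) if st[i,4]>5])
    A=np.c_[2*P,np.ones(len(P))];s=np.linalg.lstsq(A,(P**2).sum(1),rcond=None)[0]
    print('caps',n,s[:2].round(4),np.sqrt(s[2]+s[:2]@s[:2]).round(4),len(P))
E
python3 m.py
```

```text
knobtop .079 [0.487  0.1636 0.0791] 0.0003 [0.4872 0.1637 0.079 ] [0.4868 0.1636 0.079 ]
inset mark [0.4543 0.1671 0.0389] 0.0006 [0.455  0.1678 0.038 ] [0.4538 0.1668 0.038 ]
rim mark [0.4253 0.1685 0.0306] 0.0003 [0.4288 0.1751 0.0235] [0.424  0.1648 0.0235]
spindle [ 0.489  -0.2039  0.0845] 0.0004 [ 0.4852 -0.2061  0.09  ] [ 0.49   -0.1989  0.09  ]
pin [ 0.4719 -0.1891  0.061 ] 0.0004 [ 0.4703 -0.1905  0.064 ] [ 0.4723 -0.1862  0.064 ]
pointer [ 0.411  -0.2091  0.0634] 0.0018 [ 0.4126 -0.2089  0.062 ] [ 0.41   -0.2098  0.062 ]Traceback (most recent call last):
  File "m.py", line 25, in <module>
    A=np.c_[2*P,np.ones(len(P))];s=np.linalg.lstsq(A,(P**2).sum(1),rcond=None)[0]
                                                     ~~~~~~~~~~^^^
    return umr_sum(a, axis, dtype, out, keepdims, initial, where)
numpy.exceptions.AxisError: axis 1 is out of bounds for array of dimension 1
```

Call:
{"fn": "move_arm", "kwargs": {"commands": [{"claw":1,"travel":[-2.8,-2.9,0],"turn":0},{"claw":1,"travel":[-2.8,-2.9,0],"turn":0},{"claw":1,"travel":[-2.8,-2.9,0],"turn":0},{"claw":1,"travel":[-2.8,-2.9,0],"turn":0},{"claw":1,"travel":[-2.8,-2.9,0],"turn":0}]}}

```text
time: 0.57
ee_pos: [0.2876, 0.316, 0.4044]
tcp_rot: [-180.0, -0.0, 157.0]
wrist_force: [1.5, 0.7, -0.5]
opening: 0.0855
```

Call:
{"fn": "move_arm", "kwargs": {"commands": [{"claw":1,"travel":[-2.8,-2.9,0],"turn":0},{"claw":1,"travel":[-2.8,-2.9,0],"turn":0},{"claw":1,"travel":[-2.8,-2.9,0],"turn":0},{"claw":1,"travel":[-2.8,-2.9,0],"turn":0},{"claw":1,"travel":[-2.8,-2.9,0],"turn":0}]}}

```text
time: 0.98
ee_pos: [0.3594, 0.1275, 0.4047]
tcp_rot: [180.0, 0.0, 156.9]
wrist_force: [1.4, 0.5, 0.9]
opening: 0.0856
```

Run:
```python
from h import *
s=status.get_obs(); print(s['time'],s['ee_pos'],s['tcp_rot'],s['q'],s['wrist_force'])
c=cam('wrist'); I=viewer.camera('wrist'); cv2.imwrite('pics/w1.png',I)
K=[.487,.1636,.079]; print(proj(c,[K,[.488,-.204,.09]]))
```

```text
0.9833 [0.35943495 0.12752572 0.40472084] [1.79981477e+02 2.09236871e-02 1.56946475e+02] [ 1.95345831e+01 -1.78727881e+01 -1.06776732e+01  9.71671750e+01
 -5.22107452e-04  4.25881048e+01] [1.42546811 0.49947605 0.85517407]
[[402.01211464 279.36502316]
 [109.4441004  387.30885726]]
```

View pics/w1.png

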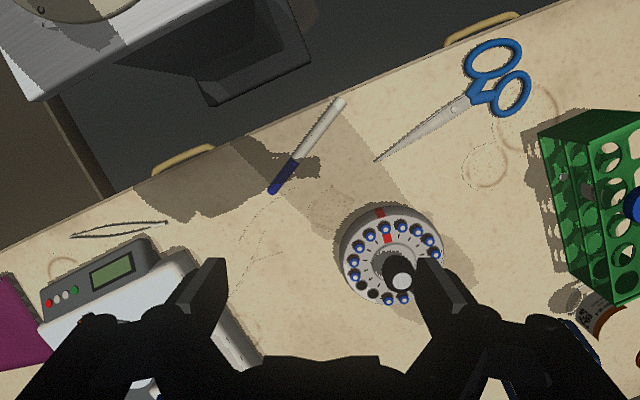

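Call:
{"fn": "move_arm", "kwargs": {"commands": [{"claw":1,"travel":[-2.8,-2.9,0],"turn":0},{"claw":1,"travel":[-2.8,-2.9,0],"turn":0},{"claw":1,"travel":[-2.8,-2.9,0],"turn":0},{"claw":1,"travel":[-2.8,-2.9,0],"turn":0},{"claw":1,"travel":[-2.8,-2.9,0],"turn":0}]}}

```text
time: 1.45
ee_pos: [0.4316, -0.0609, 0.4047]
tcp_rot: [180.0, 0.0, 156.9]
wrist_force: [0.6, -0.1, 0.8]
opening: 0.0853
```

Call:
{"fn": "move_arm", "kwargs": {"commands": [{"claw":1,"travel":[-2.8,-2.9,0],"turn":0},{"claw":1,"travel":[-2.8,-2.9,0],"turn":0},{"claw":1,"travel":[-2.6,-2.5,0],"turn":0},{"claw":1,"travel":[0,0,0],"turn":0},{"claw":1,"travel":[0,0,0],"turn":0}]}}

```text
time: 1.87
ee_pos: [0.4747, -0.1689, 0.4036]
tcp_rot: [-180.0, -0.1, 156.8]
wrist_force: [-1.0, 0.4, -0.2]
opening: 0.0858
```

Run:
```python
from h import *
s=status.get_obs(); print(s['time'],s['ee_pos'],s['tcp_rot'],s['q'],s['wrist_force'])
c=cam('wrist'); I=viewer.camera('wrist'); cv2.imwrite('pics/w2.png',I)
np.save('w2.npy',np.array(list(c),dtype=object),allow_pickle=True)
print(proj(c,[[.488,-.204,.09],[.488,-.204,.056]]))
```

```text
1.8667 [ 0.47472151 -0.16887946  0.40359196] [-1.79993570e+02 -1.23453482e-01  1.56751782e+02] [-1.95830511e+01 -1.29907816e+00  3.51361743e+00  9.49363076e+01
  1.47500758e-03  3.66515820e+00] [-1.04093265  0.43419477 -0.21662107]
[[292.95210946 214.28659805]
 [295.68573494 203.16257474]]
```

View pics/w2.png

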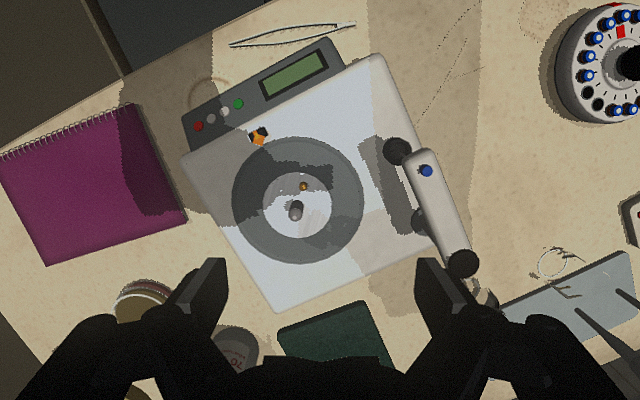

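Run:
```python
from h import *
I=cv2.imread('pics/w2.png'); crop(I,225,115,150,155,5,'pics/c5.png')
J=I[115:270,225:375]; hsv=cv2.cvtColor(J,cv2.COLOR_BGR2HSV)
m=((hsv[...,1]>90)&(hsv[...,0]<25)&(hsv[...,2]>90)).astype('uint8')
k,l,st,ce=cv2.connectedComponentsWithStats(m)
for i in range(1,k):
  if st[i,4]>4: print(ce[i]+[225,115],st[i,4])
```

```text
[257.64566929 138.12598425] 127
[302.09375 186.96875] 32
```

View pics/c5.png

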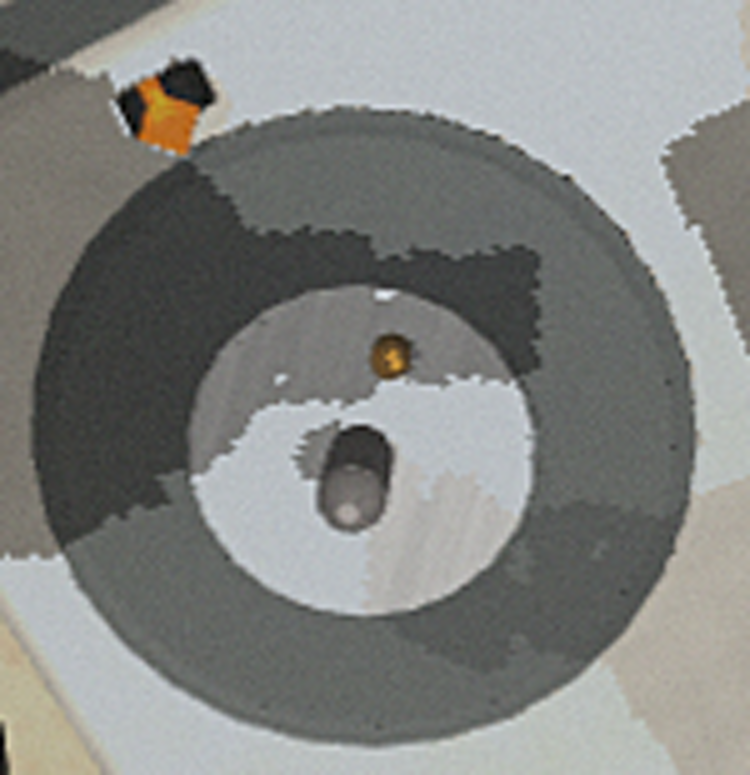

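Run:
```python
from h import *
c=tuple(np.load('w2.npy',allow_pickle=True)); c=tuple(np.array(x,float) for x in c)
f=lambda p:((p[0]+.5)/5-.5+225,(p[1]+.5)/5-.5+115)
def circ(L,z):
    P=np.array([plane(c,f(p),z)[:2] for p in L]);A=np.c_[2*P,np.ones(len(P))];s=np.linalg.lstsq(A,(P**2).sum(1),rcond=None)[0]
    r=np.sqrt(s[2]+s[:2]@s[:2]); return s[:2],r,(np.hypot(*(P-s[:2]).T)-r).round(4)
hub=circ([(190,445),(534,452),(362,285),(362,615),(238,325),(500,355),(245,578),(480,577)],.056)
ring=circ([(33,430),(694,430),(370,107),(370,745),(130,210),(600,205),(125,640),(600,665)],.050)
print('hub',hub,'\nring',ring)
tip=plane(c,f((349,510)),.089); pin=plane(c,f((391,355)),.064); po=plane(c,f((183,152)),.062); poc=plane(c,(257.6,138.1),.062)
print(tip,pin,po,poc)
h=np.array(hub[0])
for q in (hub[0],tip[:2],ring[0]):
  for n,p in (('pin',pin),('ptip',po),('pc',poc)):
    d=p[:2]-q; print(n,np.hypot(*d).round(4),np.degrees(np.arctan2(d[1],d[0])).round(1),end=' ')
  print()
```

```text
hub (array([ 0.49101807, -0.20436409]), np.float64(0.03595884106704039), array([-0.001 , -0.0002, -0.0001, -0.0005,  0.0007, -0.0001,  0.0007,
        0.0004])) 
ring (array([ 0.49154003, -0.20346663]), np.float64(0.06957204951674867), array([ 0.0005, -0.0012,  0.0009, -0.0002, -0.0011,  0.0003, -0.0001,
        0.0009]))
[ 0.49089673 -0.2039439   0.089     ] [ 0.47222657 -0.18842501  0.064     ] [ 0.42029968 -0.2088541   0.062     ] [ 0.41303851 -0.20911505  0.062     ]
pin 0.0246 139.7 ptip 0.0709 -176.4 pc 0.0781 -176.5 
pin 0.0243 140.3 ptip 0.0708 -176.0 pc 0.078 -176.2 
pin 0.0245 142.1 ptip 0.0714 -175.7 pc 0.0787 -175.9
```

Call:
{"fn": "move_arm", "kwargs": {"commands": [{"claw":1,"travel":[1.5,3.4,0],"turn":0},{"claw":1,"travel":[1.5,3.4,0],"turn":0},{"claw":1,"travel":[1.5,3.4,0],"turn":0},{"claw":1,"travel":[1.5,3.4,0],"turn":0},{"claw":1,"travel":[1.5,3.4,0],"turn":0}]}}

```text
time: 2.33
ee_pos: [0.4707, 0.0212, 0.4052]
tcp_rot: [180.0, 0.0, 157.0]
wrist_force: [0.7, 0.5, 0.4]
opening: 0.0854
```

Call:
{"fn": "move_arm", "kwargs": {"commands": [{"claw":1,"travel":[1.5,3.4,0],"turn":0},{"claw":1,"travel":[1.5,3.4,0],"turn":0},{"claw":1,"travel":[1.5,3.4,0],"turn":0},{"claw":1,"travel":[1.4,3.0,0],"turn":0},{"claw":1,"travel":[0,0,0],"turn":0}]}}

```text
time: 2.75
ee_pos: [0.4678, 0.1683, 0.4047]
tcp_rot: [179.9, -0.0, 157.3]
wrist_force: [0.1, -0.8, 0.4]
opening: 0.0855
```

Run:
```python
from h import *
s=status.get_obs(); print(s['time'],s['ee_pos'],s['tcp_rot'],s['wrist_force'],s['qd'])
c=cam('wrist'); I=viewer.camera('wrist'); cv2.imwrite('pics/w3.png',I)
np.save('w3.npy',np.array(list(c),dtype=object),allow_pickle=True)
u=proj(c,[[.487,.1636,.079]])[0]; print(u)
x,y=int(u[0])-65,int(u[1])-65; print(x,y)
crop(I,x,y,130,130,5,'pics/c6.png')
```

```text
2.75 [0.46779405 0.16833232 0.40470992] [ 1.79919537e+02 -3.30417653e-02  1.57276961e+02] [ 0.07616195 -0.79500695  0.41159244] [-4.47144287 -1.02068202 -1.04814882  0.9684903  -1.5441762  -5.75009843]
[324.81862492 203.04221763]
259 138
```

View pics/c6.png

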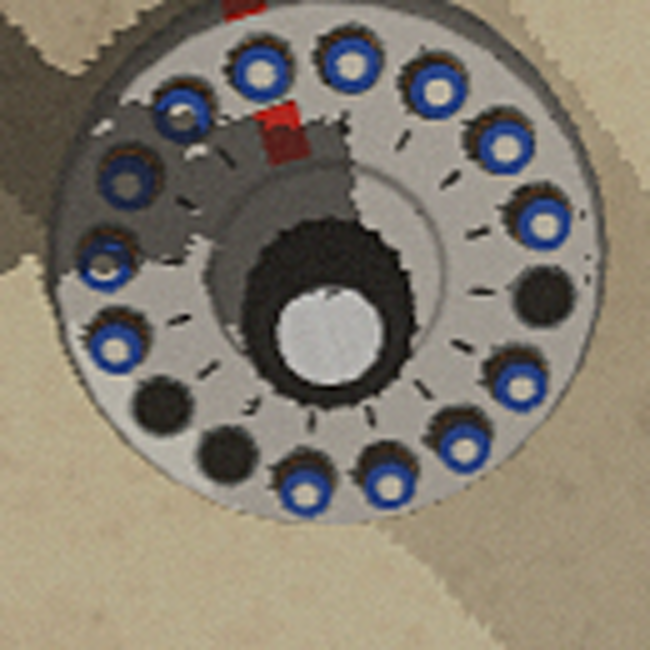

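Run:
```python
from h import *
c=tuple(np.array(x,float) for x in np.load('w3.npy',allow_pickle=True))
f=lambda p:((p[0]+.5)/5-.5+259,(p[1]+.5)/5-.5+138)
def circ(L,z):
    P=np.array([plane(c,f(p),z)[:2] for p in L]);A=np.c_[2*P,np.ones(len(P))];s=np.linalg.lstsq(A,(P**2).sum(1),rcond=None)[0]
    r=np.sqrt(s[2]+s[:2]@s[:2]); return s[:2],r,(np.hypot(*(P-s[:2]).T)-r).round(4)
cap=circ([(260,73),(352,65),(439,91),(506,147),(544,224),(521,384),(464,448),(389,485),(306,491),(116,348),(105,263),(127,182),(184,113)],.048)
print(cap)
k=plane(c,f((331,336)),.079)[:2]; im=plane(c,f((283,133)),.038)[:2]; rm=plane(c,f((244,8)),.034)[:2]
print(k,im,rm)
for q in (k,cap[0]):
  for m in (im,rm):
    d=m-q; print(np.hypot(*d).round(4),np.degrees(np.arctan2(d[1],d[0])).round(1))
```

```text
(array([0.48773145, 0.16293687]), np.float64(0.04680248853084202), array([ 0.    , -0.0002,  0.    ,  0.0001, -0.    , -0.0001,  0.0001,
        0.0002, -0.0002, -0.    , -0.0001,  0.0001,  0.0001]))
[0.48862087 0.16290668] [0.45590522 0.16618515] [0.42921691 0.16867706]
0.0329 174.3
0.0597 174.5
0.032 174.2
0.0588 174.4
```

Call:
{"fn": "move_arm", "kwargs": {"commands": [{"claw":1,"travel":[-2.0,0.3,1],"turn":0},{"claw":1,"travel":[0,0,3.5],"turn":0},{"claw":1,"travel":[0,0,4],"turn":0},{"claw":1,"travel":[0,0,4],"turn":0},{"claw":1,"travel":[0,0,2],"turn":0}]}}

```text
time: 3.22
ee_pos: [0.4872, 0.1574, 0.2553]
tcp_rot: [-179.8, -0.2, 156.9]
wrist_force: [0.2, -0.7, 1.1]
opening: 0.0851
```

Call:
{"fn": "move_arm", "kwargs": {"commands": [{"claw":1,"travel":[0,0,0],"turn":0},{"claw":1,"travel":[0,0,0],"turn":0},{"claw":1,"travel":[0,0,0],"turn":0}]}}

```text
time: 3.47
ee_pos: [0.4892, 0.158, 0.262]
tcp_rot: [179.9, 0.1, 156.9]
wrist_force: [-0.0, -0.4, 0.7]
opening: 0.0854
```

Run:
```python
from h import *
s=status.get_obs(); print(s['time'],s['ee_pos'],s['tcp_rot'],s['wrist_force'],s['qd'])
cv2.imwrite('pics/w4.png',viewer.camera('wrist'))
```

```text
3.4667 [0.48922008 0.15799606 0.26196359] [1.79900578e+02 1.19687343e-01 1.56927019e+02] [-0.04217545 -0.3634715   0.66833145] [ 0.02919479 -0.29106396  1.1465542  -0.24524426  0.10336911  0.00587724]
```

View pics/w4.png

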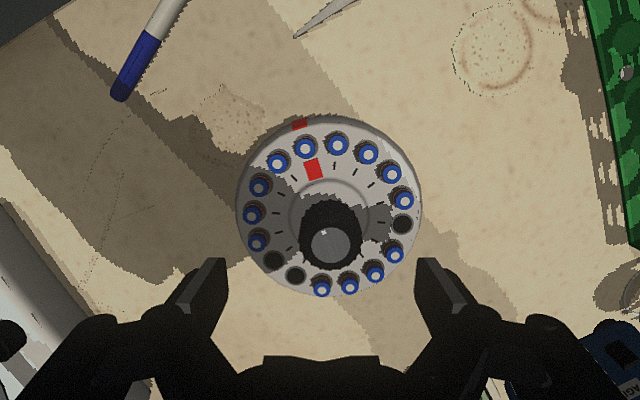

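Call:
{"fn": "move_arm", "kwargs": {"commands": [{"claw":1,"travel":[0.3,0.4,0.7],"turn":0},{"claw":1,"travel":[0,0,2],"turn":0},{"claw":1,"travel":[0,0,1.0],"turn":0},{"claw":1,"travel":[0,0,0],"turn":0},{"claw":1,"travel":[0,0,0],"turn":0}]}}

```text
time: 3.93
ee_pos: [0.4877, 0.1629, 0.2227]
tcp_rot: [-180.0, -0.0, 156.9]
wrist_force: [-0.1, 0.0, 0.0]
opening: 0.0855
```

Run:
```python
from h import *
s=status.get_obs(); print(s['time'],s['ee_pos'],s['tcp_rot'],s['wrist_force'],s['qd'])
cv2.imwrite('pics/w5.png',viewer.camera('wrist'))
```

```text
3.9333 [0.48772481 0.16287076 0.22266679] [-1.79972084e+02 -3.43297901e-02  1.56927412e+02] [-0.13257866  0.0447587   0.00868929] [-0.1245098  -0.50492331  1.3086831   0.31151515  0.02113553 -0.03207484]
```

View pics/w5.png

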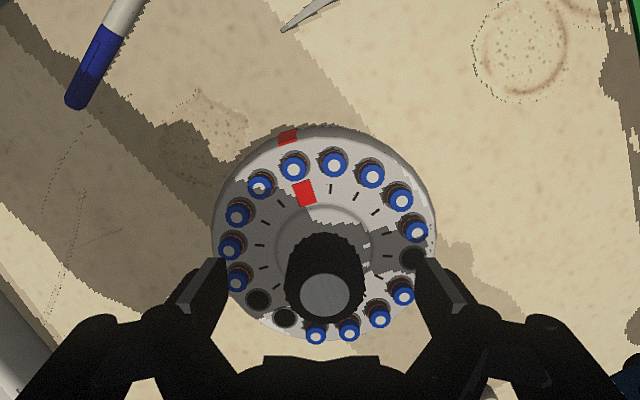

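Call:
{"fn": "move_arm", "kwargs": {"commands": [{"claw":-1,"travel":[0,0,0],"turn":0},{"claw":-1,"travel":[0,0,0],"turn":0},{"claw":-1,"travel":[0,0,0],"turn":0},{"claw":-1,"travel":[0,0,0],"turn":0},{"claw":-1,"travel":[0,0,0],"turn":0}], "squeeze": 50}}

```text
time: 4.4
ee_pos: [0.488, 0.1628, 0.2234]
tcp_rot: [180.0, 0.0, 156.9]
wrist_force: [-0.3, 0.9, 0.4]
opening: 0.0315
```

Call:
{"fn": "move_arm", "kwargs": {"commands": [{"claw":-1,"travel":[0,0,0],"turn":0},{"claw":-1,"travel":[0,0,0],"turn":0},{"claw":-1,"travel":[0,0,0],"turn":0},{"claw":-1,"travel":[0,0,0],"turn":0}]}}

```text
time: 4.73
ee_pos: [0.488, 0.1629, 0.2234]
tcp_rot: [180.0, 0.0, 156.9]
wrist_force: [-0.8, 0.7, 6.1]
opening: 0.0316
```

Call:
{"fn": "move_arm", "kwargs": {"commands": [{"claw":-1,"travel":[0,0,-1],"turn":0},{"claw":-1,"travel":[0,0,-2],"turn":0},{"claw":-1,"travel":[0,0,-3],"turn":0},{"claw":-1,"travel":[0,0,-3],"turn":0},{"claw":-1,"travel":[0,0,-3],"turn":0}]}}

```text
time: 5.15
ee_pos: [0.4874, 0.1626, 0.3437]
tcp_rot: [-179.9, -0.1, 156.9]
wrist_force: [0.8, 0.3, -2.9]
opening: 0.0312
```

Call:
{"fn": "move_arm", "kwargs": {"commands": [{"claw":-1,"travel":[0,0,-3],"turn":0},{"claw":-1,"travel":[0,0,-3],"turn":0},{"claw":-1,"travel":[0,0,-1],"turn":0},{"claw":-1,"travel":[0,0,0],"turn":0},{"claw":-1,"travel":[0,0,0],"turn":0}]}}

```text
time: 5.57
ee_pos: [0.488, 0.1628, 0.4115]
tcp_rot: [-180.0, -0.0, 156.9]
wrist_force: [0.3, -0.1, -4.5]
opening: 0.0315
```

Run:
```python
from h import *
s=status.get_obs(); print(s['time'],s['ee_pos'],s['tcp_rot'],s['wrist_force'],s['opening'])
cv2.imwrite('pics/w6.png',viewer.camera('wrist'))
```

```text
5.5667 [0.48800069 0.162827   0.41153919] [-1.79961158e+02 -4.13253711e-02  1.56920472e+02] [ 0.26509387 -0.13837042 -4.47999537] 0.03154204097328475
```

View pics/w6.png

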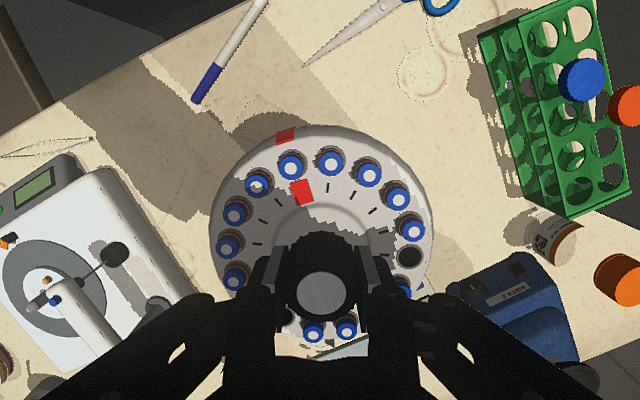

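Call:
{"fn": "move_arm", "kwargs": {"commands": [{"claw":-1,"travel":[0,0,0],"turn":7.1},{"claw":-1,"travel":[0,0,0],"turn":7.1},{"claw":-1,"travel":[0,0,0],"turn":7.1},{"claw":-1,"travel":[0,0,0],"turn":7.1},{"claw":-1,"travel":[0,0,0],"turn":7.1}]}}

```text
time: 6.03
ee_pos: [0.4878, 0.1627, 0.41]
tcp_rot: [-179.8, -0.0, 121.1]
wrist_force: [-0.3, -0.1, -3.7]
opening: 0.0314
```

Call:
{"fn": "move_arm", "kwargs": {"commands": [{"claw":-1,"travel":[0,0,0],"turn":7.1},{"claw":-1,"travel":[0,0,0],"turn":7.1},{"claw":-1,"travel":[0,0,0],"turn":0},{"claw":-1,"travel":[0,0,0],"turn":0}]}}

```text
time: 6.37
ee_pos: [0.4878, 0.1628, 0.4108]
tcp_rot: [-179.8, 0.0, 107.4]
wrist_force: [-0.6, -0.4, -3.9]
opening: 0.0314
```

Call:
{"fn": "move_arm", "kwargs": {"commands": [{"claw":-1,"travel":[-2.5,-0.7,0],"turn":0},{"claw":-1,"travel":[-3.5,-1.1,0],"turn":0},{"claw":-1,"travel":[-3.5,-1.1,0],"turn":0},{"claw":-1,"travel":[-3.5,-1.1,0],"turn":0},{"claw":-1,"travel":[-3.5,-1.1,0],"turn":0}]}}

```text
time: 6.78
ee_pos: [0.4875, -0.0114, 0.4118]
tcp_rot: [-179.9, -0.0, 107.5]
wrist_force: [1.2, -0.4, -2.7]
opening: 0.0316
```

Call:
{"fn": "move_arm", "kwargs": {"commands": [{"claw":-1,"travel":[-3.5,-1.1,0],"turn":0},{"claw":-1,"travel":[-3.5,-1.1,0],"turn":0},{"claw":-1,"travel":[-3.5,-1.1,0],"turn":0},{"claw":-1,"travel":[-3.5,-1.1,0],"turn":0},{"claw":-1,"travel":[-3.5,-1.1,0],"turn":0}]}}

```text
time: 7.2
ee_pos: [0.4868, -0.1952, 0.4118]
tcp_rot: [-180.0, -0.0, 107.5]
wrist_force: [1.1, 0.4, -2.9]
opening: 0.0313
```

Call:
{"fn": "move_arm", "kwargs": {"commands": [{"claw":-1,"travel":[0,0,0],"turn":0},{"claw":-1,"travel":[0,0,0],"turn":0},{"claw":-1,"travel":[0,0,0],"turn":0},{"claw":-1,"travel":[0,0,0],"turn":0}]}}

```text
time: 7.53
ee_pos: [0.4873, -0.1926, 0.4124]
tcp_rot: [-180.0, -0.0, 107.4]
wrist_force: [-0.6, 0.6, -3.2]
opening: 0.0311
```

Call:
{"fn": "move_arm", "kwargs": {"commands": [{"claw":-1,"travel":[-1.2,0,1],"turn":0},{"claw":-1,"travel":[0,0,2.5],"turn":0},{"claw":-1,"travel":[0,0,2.5],"turn":0},{"claw":-1,"travel":[0,0,2],"turn":0},{"claw":-1,"travel":[0,0,0.5],"turn":0}]}}

```text
time: 7.95
ee_pos: [0.4905, -0.204, 0.3236]
tcp_rot: [-179.8, -0.2, 107.4]
wrist_force: [-0.3, 0.5, -4.1]
opening: 0.0309
```

Call:
{"fn": "move_arm", "kwargs": {"commands": [{"claw":-1,"travel":[0,0,0],"turn":0},{"claw":-1,"travel":[0,0,0],"turn":0},{"claw":-1,"travel":[0,0,0],"turn":0},{"claw":-1,"travel":[0,0,0],"turn":0}]}}

```text
time: 8.28
ee_pos: [0.4912, -0.2048, 0.3293]
tcp_rot: [179.9, 0.1, 107.2]
wrist_force: [-0.5, 0.8, -2.3]
opening: 0.0315
```

Run:
```python
from h import *
s=status.get_obs(); print(s['time'],s['ee_pos'],s['tcp_rot'],s['wrist_force'],s['opening'])
a=viewer.camera('scene');b=viewer.camera('side')
crop(a,270,170,160,150,4,'pics/d1.png'); crop(b,280,90,140,110,5,'pics/d2.png')
```

```text
8.2833 [ 0.49116229 -0.20480961  0.32925923] [1.79892909e+02 8.86810399e-02 1.07245773e+02] [-0.5467491   0.76685641 -2.30360563] 0.03150776062947866
```

View pics/d1.png

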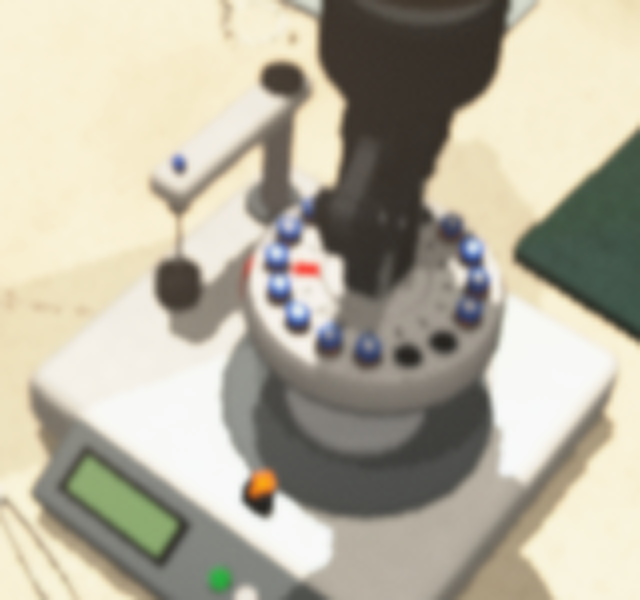

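View pics/d2.png

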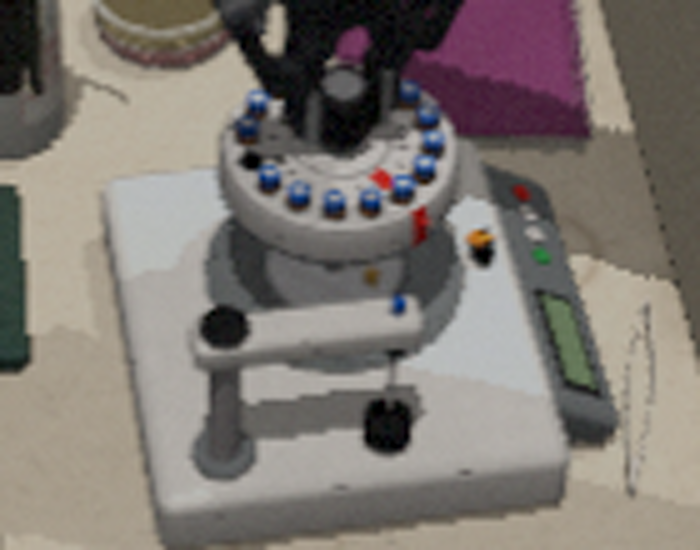

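Call:
{"fn": "move_arm", "kwargs": {"commands": [{"claw":-1,"travel":[0.1,0,0.5],"turn":0},{"claw":-1,"travel":[0,0,0.5],"turn":0},{"claw":-1,"travel":[0,0,0.5],"turn":0},{"claw":-1,"travel":[0,0,0],"turn":0},{"claw":-1,"travel":[0,0,0],"turn":0}]}}

```text
time: 8.8
ee_pos: [0.4904, -0.2038, 0.3121]
tcp_rot: [-180.0, -0.0, 107.2]
wrist_force: [-0.1, -0.1, -4.4]
opening: 0.0313
```

Call:
{"fn": "move_arm", "kwargs": {"commands": [{"claw":-1,"travel":[0,0,0.4],"turn":0},{"claw":-1,"travel":[0,0,0.4],"turn":0},{"claw":-1,"travel":[0,0,0.4],"turn":0},{"claw":-1,"travel":[0,0,0],"turn":0},{"claw":-1,"travel":[0,0,0],"turn":0}]}}

```text
time: 9.22
ee_pos: [0.4904, -0.2038, 0.3003]
tcp_rot: [-180.0, -0.0, 107.2]
wrist_force: [-0.1, -0.1, -3.5]
opening: 0.0314
```

Call:
{"fn": "move_arm", "kwargs": {"commands": [{"claw":-1,"travel":[0,0,0.4],"turn":0},{"claw":-1,"travel":[0,0,0.4],"turn":0},{"claw":-1,"travel":[0,0,0.2],"turn":0},{"claw":-1,"travel":[0,0,0],"turn":0},{"claw":-1,"travel":[0,0,0],"turn":0}]}}

```text
time: 9.63
ee_pos: [0.4905, -0.2038, 0.2905]
tcp_rot: [-180.0, -0.0, 107.2]
wrist_force: [0.5, 0.1, -2.5]
opening: 0.0314
```

Call:
{"fn": "move_arm", "kwargs": {"commands": [{"claw":-1,"travel":[0,0,0.1],"turn":0},{"claw":-1,"travel":[0,0,0],"turn":0},{"claw":-1,"travel":[0,0,0],"turn":0}]}}

```text
time: 9.88
ee_pos: [0.4905, -0.2039, 0.2898]
tcp_rot: [180.0, 0.0, 107.2]
wrist_force: [0.5, 0.6, -4.2]
opening: 0.0314
```

Call:
{"fn": "move_arm", "kwargs": {"commands": [{"claw":-1,"travel":[0,0,0.1],"turn":0},{"claw":-1,"travel":[0,0,0],"turn":0},{"claw":-1,"travel":[0,0,0],"turn":0}]}}

```text
time: 10.13
ee_pos: [0.4905, -0.2038, 0.2886]
tcp_rot: [-180.0, -0.0, 107.2]
wrist_force: [-0.3, 0.4, -3.2]
opening: 0.0317
```

Call:
{"fn": "move_arm", "kwargs": {"commands": [{"claw":-1,"travel":[0,0,0.05],"turn":0},{"claw":-1,"travel":[0,0,0],"turn":0},{"claw":-1,"travel":[0,0,0],"turn":0}]}}

```text
time: 10.38
ee_pos: [0.4905, -0.2039, 0.2882]
tcp_rot: [180.0, -0.0, 107.2]
wrist_force: [-0.5, -0.1, -4.0]
opening: 0.031
```

Call:
{"fn": "move_arm", "kwargs": {"commands": [{"claw":-1,"travel":[0,0,0.05],"turn":0},{"claw":-1,"travel":[0,0,0],"turn":0},{"claw":-1,"travel":[0,0,0],"turn":0}]}}

```text
time: 10.63
ee_pos: [0.4905, -0.2038, 0.2876]
tcp_rot: [-180.0, -0.0, 107.2]
wrist_force: [-0.7, -0.4, -3.4]
opening: 0.0313
```

Call:
{"fn": "move_arm", "kwargs": {"commands": [{"claw":-1,"travel":[0,0,0.05],"turn":0},{"claw":-1,"travel":[0,0,0],"turn":0},{"claw":-1,"travel":[0,0,0],"turn":0}]}}

```text
time: 10.88
ee_pos: [0.4905, -0.2039, 0.2874]
tcp_rot: [180.0, 0.0, 107.2]
wrist_force: [-1.0, -0.6, -0.7]
opening: 0.0314
```

Call:
{"fn": "move_arm", "kwargs": {"commands": [{"claw":-1,"travel":[0,0,0],"turn":-2},{"claw":-1,"travel":[0,0,0],"turn":-2},{"claw":-1,"travel":[0,0,0],"turn":-2},{"claw":-1,"travel":[0,0,0],"turn":0}]}}

```text
time: 11.22
ee_pos: [0.4905, -0.2038, 0.2871]
tcp_rot: [-180.0, -0.0, 113.3]
wrist_force: [-0.8, -0.2, -3.5]
opening: 0.0313
```

Call:
{"fn": "move_arm", "kwargs": {"commands": [{"claw":-1,"travel":[0,0,0],"turn":-2},{"claw":-1,"travel":[0,0,0],"turn":-2},{"claw":-1,"travel":[0,0,0],"turn":0}]}}

```text
time: 11.47
ee_pos: [0.4905, -0.2038, 0.287]
tcp_rot: [-180.0, -0.0, 117.2]
wrist_force: [-0.6, 0.5, -4.0]
opening: 0.0314
```

Call:
{"fn": "move_arm", "kwargs": {"commands": [{"claw":-1,"travel":[0,0,0],"turn":-2},{"claw":-1,"travel":[0,0,0],"turn":0},{"claw":-1,"travel":[0,0,0],"turn":0}]}}

```text
time: 11.72
ee_pos: [0.4905, -0.2038, 0.2871]
tcp_rot: [-180.0, -0.0, 119.1]
wrist_force: [0.2, 0.3, -3.6]
opening: 0.031
```

Call:
{"fn": "move_arm", "kwargs": {"commands": [{"claw":-1,"travel":[0,0,0.05],"turn":0},{"claw":-1,"travel":[0,0,0],"turn":0},{"claw":-1,"travel":[0,0,0],"turn":0}]}}

```text
time: 11.97
ee_pos: [0.4905, -0.2038, 0.2866]
tcp_rot: [-180.0, -0.0, 119.2]
wrist_force: [-0.7, -0.1, -3.8]
opening: 0.0311
```

Call:
{"fn": "move_arm", "kwargs": {"commands": [{"claw":-1,"travel":[0,0,0.05],"turn":0},{"claw":-1,"travel":[0,0,0],"turn":0},{"claw":-1,"travel":[0,0,0],"turn":0}]}}

```text
time: 12.22
ee_pos: [0.4905, -0.2039, 0.2861]
tcp_rot: [-180.0, -0.0, 119.2]
wrist_force: [0.0, 0.4, -3.9]
opening: 0.0314
```

Call:
{"fn": "move_arm", "kwargs": {"commands": [{"claw":-1,"travel":[0,0,0],"turn":-2},{"claw":-1,"travel":[0,0,0.1],"turn":0},{"claw":-1,"travel":[0,0,0],"turn":0},{"claw":-1,"travel":[0,0,0],"turn":0}]}}

```text
time: 12.55
ee_pos: [0.4905, -0.2039, 0.2851]
tcp_rot: [-180.0, -0.0, 121.2]
wrist_force: [0.5, -0.9, -4.1]
opening: 0.0313
```

Call:
{"fn": "move_arm", "kwargs": {"commands": [{"claw":-1,"travel":[0,0,0.1],"turn":0},{"claw":-1,"travel":[0,0,0],"turn":0},{"claw":-1,"travel":[0,0,0],"turn":0}]}}

```text
time: 12.8
ee_pos: [0.4905, -0.2039, 0.2841]
tcp_rot: [-180.0, -0.0, 121.2]
wrist_force: [1.3, 0.0, -3.3]
opening: 0.0312
```

Call:
{"fn": "move_arm", "kwargs": {"commands": [{"claw":-1,"travel":[0,0,0.1],"turn":0},{"claw":-1,"travel":[0,0,0],"turn":0},{"claw":-1,"travel":[0,0,0],"turn":0}]}}

```text
time: 13.05
ee_pos: [0.4905, -0.2039, 0.2831]
tcp_rot: [-180.0, -0.0, 121.2]
wrist_force: [1.2, 0.3, -3.8]
opening: 0.0315
```

Call:
{"fn": "move_arm", "kwargs": {"commands": [{"claw":-1,"travel":[0,0,0.1],"turn":0},{"claw":-1,"travel":[0,0,0.1],"turn":0},{"claw":-1,"travel":[0,0,0],"turn":0},{"claw":-1,"travel":[0,0,0],"turn":0}]}}

```text
time: 13.38
ee_pos: [0.4905, -0.2038, 0.2811]
tcp_rot: [-180.0, -0.0, 121.2]
wrist_force: [0.2, 1.1, -3.2]
opening: 0.0314
```

Call:
{"fn": "move_arm", "kwargs": {"commands": [{"claw":-1,"travel":[0,0,0.05],"turn":0},{"claw":-1,"travel":[0,0,0],"turn":0},{"claw":-1,"travel":[0,0,0],"turn":0}]}}

```text
time: 13.63
ee_pos: [0.4905, -0.2039, 0.2807]
tcp_rot: [180.0, 0.0, 121.2]
wrist_force: [0.2, 0.0, -3.5]
opening: 0.0314
```

Call:
{"fn": "move_arm", "kwargs": {"commands": [{"claw":-1,"travel":[0,0,0.05],"turn":0},{"claw":-1,"travel":[0,0,0],"turn":0},{"claw":-1,"travel":[0,0,0],"turn":0}]}}

```text
time: 13.88
ee_pos: [0.4905, -0.2038, 0.2802]
tcp_rot: [-180.0, -0.0, 121.2]
wrist_force: [-0.4, 0.4, -3.9]
opening: 0.0314
```

Call:
{"fn": "move_arm", "kwargs": {"commands": [{"claw":-1,"travel":[0,0,0.05],"turn":0},{"claw":-1,"travel":[0,0,0],"turn":0},{"claw":-1,"travel":[0,0,0],"turn":0}]}}

```text
time: 14.13
ee_pos: [0.4906, -0.2039, 0.2798]
tcp_rot: [180.0, 0.0, 121.2]
wrist_force: [0.1, -0.7, -2.9]
opening: 0.0315
```

Call:
{"fn": "move_arm", "kwargs": {"commands": [{"claw":-1,"travel":[0,0,0.05],"turn":0},{"claw":-1,"travel":[0,0,0],"turn":0},{"claw":-1,"travel":[0,0,0],"turn":0}]}}

```text
time: 14.38
ee_pos: [0.4906, -0.204, 0.2796]
tcp_rot: [180.0, 0.0, 121.2]
wrist_force: [-0.2, -2.5, 0.4]
opening: 0.0314
```

Call:
{"fn": "move_arm", "kwargs": {"commands": [{"claw":-1,"travel":[0,0,0.03],"turn":0},{"claw":-1,"travel":[0,0,0],"turn":0},{"claw":-1,"travel":[0,0,0],"turn":0}]}}

```text
time: 14.63
ee_pos: [0.4906, -0.2041, 0.2795]
tcp_rot: [180.0, 0.1, 121.2]
wrist_force: [-1.3, -3.3, 5.3]
opening: 0.0315
```

Call:
{"fn": "move_arm", "kwargs": {"commands": [{"claw":-1,"travel":[0,0,-0.04],"turn":0},{"claw":-1,"travel":[0,0,0],"turn":-2},{"claw":-1,"travel":[0,0,0],"turn":-4},{"claw":-1,"travel":[0,0,0],"turn":-4},{"claw":-1,"travel":[0,0,0],"turn":-4}]}}

```text
time: 15.05
ee_pos: [0.4908, -0.2033, 0.2794]
tcp_rot: [179.9, -0.0, 135.4]
wrist_force: [2.2, 2.7, 4.7]
opening: 0.0315
```

Call:
{"fn": "move_arm", "kwargs": {"commands": [{"claw":-1,"travel":[0,0,0],"turn":-4},{"claw":-1,"travel":[0,0,0],"turn":-4},{"claw":-1,"travel":[0,0,0],"turn":-4},{"claw":-1,"travel":[0,0,0],"turn":-4},{"claw":-1,"travel":[0,0,0],"turn":-4}]}}

```text
time: 15.47
ee_pos: [0.4908, -0.2031, 0.2794]
tcp_rot: [179.8, -0.0, 155.5]
wrist_force: [2.8, 4.8, 3.0]
opening: 0.0313
```

Call:
{"fn": "move_arm", "kwargs": {"commands": [{"claw":-1,"travel":[0,0,0],"turn":-4},{"claw":-1,"travel":[0,0,0],"turn":-4},{"claw":-1,"travel":[0,0,0],"turn":-1},{"claw":-1,"travel":[0,0,0],"turn":0},{"claw":-1,"travel":[0,0,0],"turn":0}]}}

```text
time: 15.88
ee_pos: [0.4908, -0.2031, 0.2795]
tcp_rot: [179.9, 0.0, 164.3]
wrist_force: [1.1, 5.8, 4.6]
opening: 0.0312
```

Run:
```python
from h import *
s=status.get_obs(); print(s['time'],s['ee_pos'],s['tcp_rot'],s['wrist_force'],s['torque'],s['opening'])
c=cam('wrist');np.save('w7.npy',np.array(list(c),dtype=object),allow_pickle=True)
I=viewer.camera('wrist'); cv2.imwrite('pics/w7.png',I); a=viewer.camera('scene')
crop(a,270,170,160,150,4,'pics/d3.png')
```

```text
15.8833 [ 0.49082803 -0.20311564  0.27947141] [1.79854918e+02 2.77054759e-02 1.64255072e+02] [1.12958939 5.83855429 4.64756506] [ 1.10756472 -0.33697844 -0.04975041] 0.031190390806626132
```

View pics/w7.png

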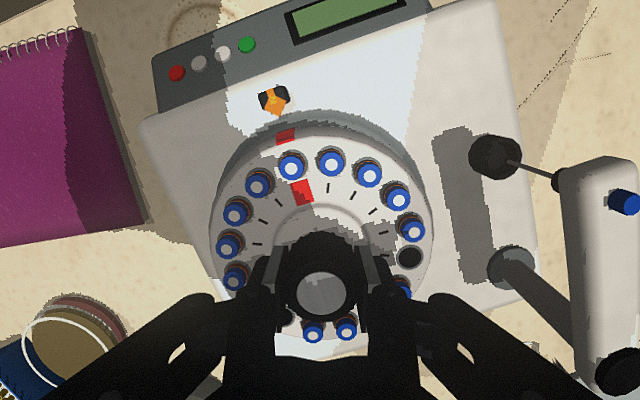

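View pics/d3.png

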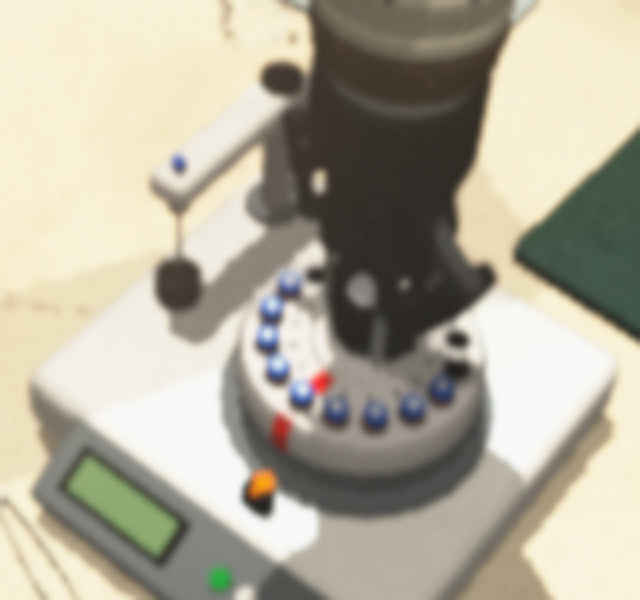

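Run:
```python
from h import *
I=cv2.imread('pics/w7.png'); crop(I,240,75,100,140,5,'pics/c7.png')
```

```text
(no output)
```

View pics/c7.png

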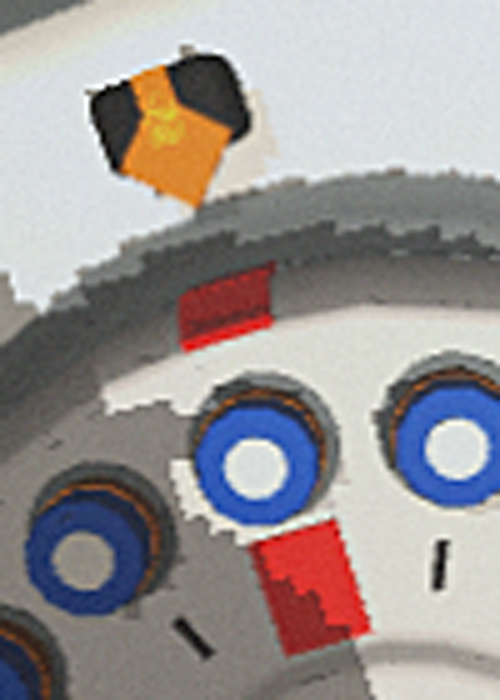

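Run:
```python
from h import *
c=tuple(np.array(x,float) for x in np.load('w7.npy',allow_pickle=True))
f=lambda p:((p[0]+.5)/5-.5+240,(p[1]+.5)/5-.5+75)
pt=plane(c,f((197,205)),.062);pc=plane(c,f((165,128)),.062)
tiers=dict(ptip=pt,pc=pc,inset=plane(c,f((311,587)),.094),rimtop=plane(c,f((227,335)),.092),rimbot=plane(c,f((228,281)),.070))
for q in ([.491,-.204],[.4908,-.2031]):
  print(q)
  for n,p in tiers.items():
    d=p[:2]-q; print(n,p.round(4),np.hypot(*d).round(4),(np.degrees(np.arctan2(d[1],d[0]))%360).round(2))
d=pc-pt;print('pointer dir',np.degrees(np.arctan2(d[1],d[0]))%360, 'tool+17.5', 164.25+17.5)
# housing edges for changer yaw from w2
I=cv2.imread('pics/w2.png')
```

```text
[0.491, -0.204]
ptip [ 0.4204 -0.2083  0.062 ] 0.0707 183.5
pc [ 0.4115 -0.2092  0.062 ] 0.0796 183.73
inset [ 0.4583 -0.2046  0.094 ] 0.0327 180.98
rimtop [ 0.4326 -0.2053  0.092 ] 0.0585 181.31
rimbot [ 0.429  -0.2065  0.07  ] 0.0621 182.29
[0.4908, -0.2031]
ptip [ 0.4204 -0.2083  0.062 ] 0.0705 184.24
pc [ 0.4115 -0.2092  0.062 ] 0.0795 184.39
inset [ 0.4583 -0.2046  0.094 ] 0.0325 182.57
rimtop [ 0.4326 -0.2053  0.092 ] 0.0583 182.2
rimbot [ 0.429  -0.2065  0.07  ] 0.0619 183.13
pointer dir 185.57564651071442 tool+17.5 181.75
```

Call:
{"fn": "move_arm", "kwargs": {"commands": [{"claw":-1,"travel":[0,0,-0.02],"turn":-1},{"claw":-1,"travel":[0,0,0],"turn":-1},{"claw":-1,"travel":[0,0,0],"turn":0},{"claw":-1,"travel":[0,0,0],"turn":0},{"claw":-1,"travel":[0,0,0],"turn":0}]}}

```text
time: 16.4
ee_pos: [0.4908, -0.2031, 0.2795]
tcp_rot: [179.9, 0.0, 166.2]
wrist_force: [3.1, 4.7, 3.6]
opening: 0.0311
```

Run:
```python
from h import *
s=status.get_obs(); print(s['time'],s['ee_pos'],s['tcp_rot'],s['wrist_force'],s['torque'],s['opening'])
c=cam('wrist');np.save('w8.npy',np.array(list(c),dtype=object),allow_pickle=True)
I=viewer.camera('wrist'); cv2.imwrite('pics/w8.png',I);crop(I,240,75,100,140,5,'pics/c8.png')
```

```text
16.4 [ 0.49077579 -0.2031156   0.27948658] [1.79850645e+02 1.18186673e-02 1.66243829e+02] [3.12339713 4.65721417 3.56684896] [ 1.1381023  -0.39873286 -0.06434944] 0.031074641502546352
```

View pics/c8.png

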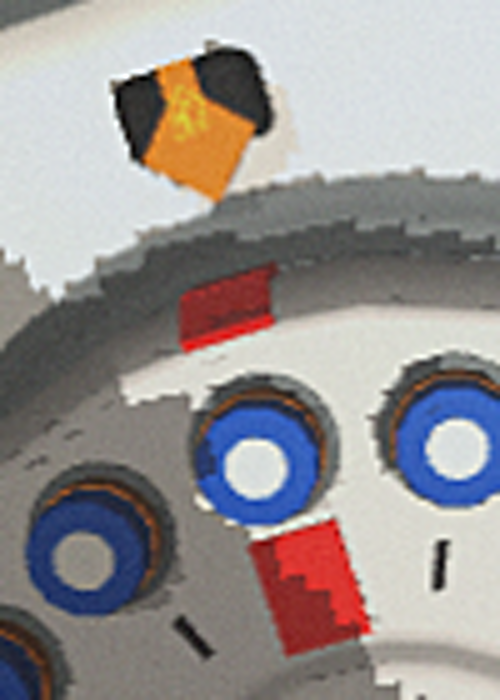

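Call:
{"fn": "move_arm", "kwargs": {"commands": [{"claw":0,"travel":[0,0,0],"turn":0},{"claw":0.3,"travel":[0,0,0],"turn":0},{"claw":0.5,"travel":[0,0,0],"turn":0},{"claw":1,"travel":[0,0,0],"turn":0},{"claw":1,"travel":[0,0,0],"turn":0}]}}

```text
time: 16.87
ee_pos: [0.4905, -0.2039, 0.2793]
tcp_rot: [-180.0, -0.0, 166.2]
wrist_force: [0.0, 0.2, 0.9]
opening: 0.0843
```

Call:
{"fn": "move_arm", "kwargs": {"commands": [{"claw":1,"travel":[0,0,0],"turn":0},{"claw":1,"travel":[0,0,-1],"turn":0},{"claw":1,"travel":[0,0,-3],"turn":0},{"claw":1,"travel":[0,0,-4],"turn":0},{"claw":1,"travel":[0,0,-4],"turn":0}]}}

```text
time: 17.28
ee_pos: [0.49, -0.2037, 0.4011]
tcp_rot: [180.0, -0.1, 166.2]
wrist_force: [-0.4, 0.2, 1.1]
opening: 0.0851
```

Call:
{"fn": "move_arm", "kwargs": {"commands": [{"claw":1,"travel":[0,0,0],"turn":0},{"claw":1,"travel":[0,0,0],"turn":0},{"claw":1,"travel":[0,0,0],"turn":0}]}}

```text
time: 17.53
ee_pos: [0.4905, -0.2039, 0.3997]
tcp_rot: [-180.0, 0.0, 166.2]
wrist_force: [0.1, -0.6, 0.2]
opening: 0.0857
```

Run:
```python
from h import *
s=status.get_obs(); print(s['time'],s['ee_pos'],s['tcp_rot'],s['wrist_force'],s['opening'])
c=cam('wrist');np.save('w9.npy',np.array(list(c),dtype=object),allow_pickle=True)
I=viewer.camera('wrist'); cv2.imwrite('pics/w9.png',I);a=viewer.camera('scene'); b=viewer.camera('side')
cv2.imwrite('pics/s9.png',a); cv2.imwrite('pics/t9.png',b)
u=proj(c,[.491,-.204,.1])[0];print(u)
x,y=int(u[0])-75,int(u[1])-95;print(x,y);crop(I,x,y,150,130,5,'pics/c9.png')
```

```text
17.5333 [ 0.49051079 -0.20388437  0.39973741] [-1.79995888e+02  2.41405106e-02  1.66217536e+02] [ 0.14272808 -0.55596754  0.16421211] 0.08568030728745386
[322.46226803 190.98558951]
247 95
```

View pics/c9.png

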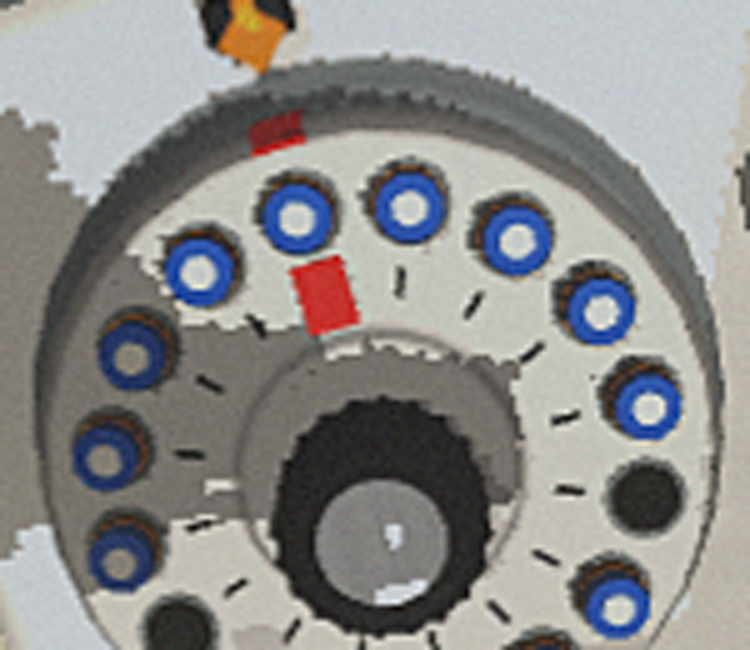

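View pics/s9.png

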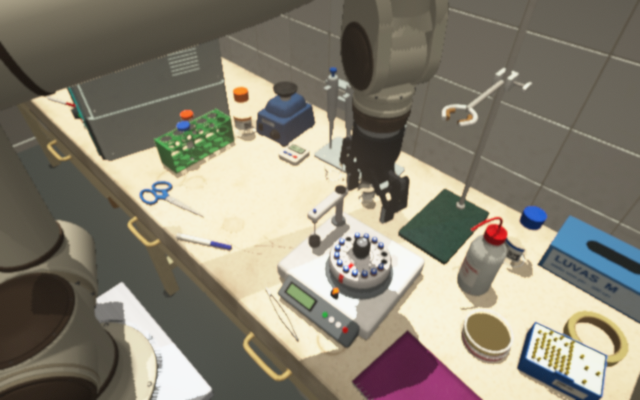

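View pics/t9.png

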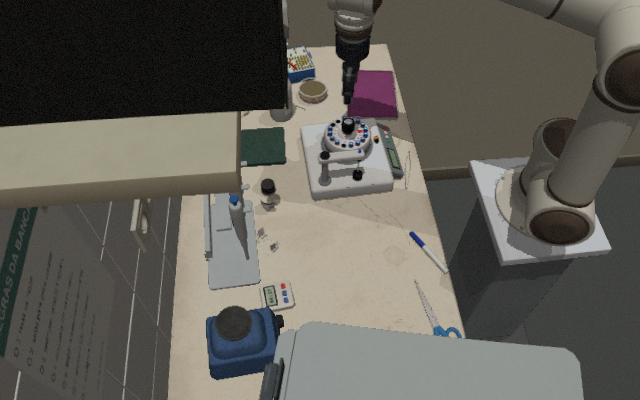

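Run:
```python
from h import *
c=tuple(np.array(x,float) for x in np.load('w9.npy',allow_pickle=True))
f=lambda p:((p[0]+.5)/5-.5+247,(p[1]+.5)/5-.5+95)
k=plane(c,f((382,543)),.135)
P=np.array([plane(c,f(p),.104)[:2] for p in [(202,272),(297,218),(409,208),(517,241),(602,312),(649,406),(617,607),(121,562),(104,461),(131,356)]])
A=np.c_[2*P,np.ones(len(P))];s=np.linalg.lstsq(A,(P**2).sum(1),rcond=None)[0]
print('knob',k,'caps',s[:2],np.sqrt(s[2]+s[:2]@s[:2]))
T=dict(ptip=plane(c,f((263,72)),.062),pc=plane(c,f((248,40)),.062),inset=plane(c,f((325,296)),.094),rimtop=plane(c,f((278,145)),.092))
for q in (s[:2],np.array([.491,-.204])):
  for n,p in T.items():
    d=p[:2]-q; print(n,np.hypot(*d).round(4),(np.degrees(np.arctan2(d[1],d[0]))%360).round(2))
a=cv2.imread('pics/s9.png');b=cv2.imread('pics/t9.png')
crop(a,315,220,90,80,6,'pics/e1.png');crop(b,310,105,75,60,8,'pics/e2.png')
```

```text
knob [ 0.49087831 -0.20370688  0.135     ] caps [ 0.49051482 -0.20369391] 0.0468106392969137
ptip 0.0701 183.93
pc 0.0763 184.51
inset 0.032 183.29
rimtop 0.0582 183.28
ptip 0.0706 183.65
pc 0.0768 184.25
inset 0.0325 182.7
rimtop 0.0587 182.95
```

View pics/e1.png

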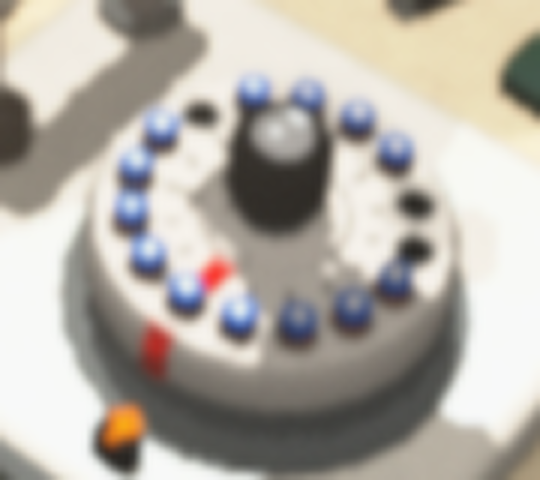

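View pics/e2.png

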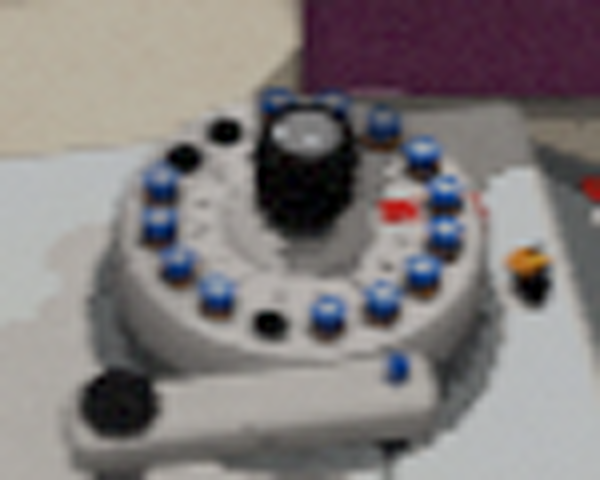

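Run:
```python
from h import *
S=cam('scene');T=cam('side')
f=lambda x,y,s,ox,oy:((x+.5)/s-.5+ox,(y+.5)/s-.5+oy)
print(tri(S,f(285,133,6,315,220),T,f(305,129,8,310,105)))
print(bot.job_done())
```

```text
(array([ 0.48964554, -0.20377054,  0.13626583]), np.float64(0.0002091609906785357))
the job is handed in; nothing more can be done
None
```

The carousel is on the sample changer's spindle, fully home, with its red mark at the orange pointer and the gripper open and clear of it. I handed the job in at about 17.6 s of the 58 s allowed.

- **Fit:** I set it on the spindle with the notch about 15° clockwise of the drive pin. I then turned it counter-clockwise under about 3 N until the notch took the pin, and lowered it home. The first contact was at the pin's height and the hub contact about 8 mm lower, both within a millimetre of where they should be. The push on the hub reached about 9 N just after it was home.
- **Turn to the pointer:** I turned carousel and drive together by about 45°, let go and raised the gripper 120 mm.
- **Height:** The knob top came out at 136 mm from two views, against 135 mm expected when home. The vial caps, cast at the home height, gave the same radius as they did on the bench.
- **Mark:** After release I measured the mark at about 183° and the pointer at about 184°. That leaves the mark roughly 1° or 1 mm short. I left it because that is about the size of the measuring error.
- **Sideways force:** It showed about 5 N on the wrist during the turn and was gone after release.
- **Other things:** I moved nothing else. The timer stands where it was in the last side view; I did not measure the bystanders.

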